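Stack the tub lids and lay the retaining bar

ROBOT

A 7-joint arm with a two-finger parallel gripper is mounted at the origin on the work surface. World frame = base frame: x ahead of the robot, y to its left, z up, the work surface at z = 0. Lengths are in m, angles in rad, forces in N, time in s.
With the tool pointing down it reaches from about 0.4 to 0.75 m from the base axis. Payload 19.5 kg.
Tool frame: the origin (TCP) lies between the finger pads; the fingertips stand 8 mm ahead of it and the grasp point (between the pads) lies 11 mm behind it; z points along the fingers, y is the line along which they close (so a half turn about z gives the same grasp; the last joint's range is limited). The gripper opens to 85 mm and grips with 20 to 120 N. Pads are 22 mm wide; open, the fingers measure 114 mm over their backs; the gripper's body (76 mm by 85 mm) begins 54 mm behind the grasp point. The pads swing forward as they close: fully open they stand 13 mm farther back than shut.
Start: joints at [-1.209, 0.707, -0.028, 1.485, 0.022, 0.951, -0.075], TCP at [0.226, 0.529, 0.217] pointing down, gripper open.
Joint ranges: [-2.71, 2.71], [-0.32, 2.16], [-1.57, 1.52], [0, 2.45], [-1.46, 4.6], [0, 2.02], [-2.83, 2.83]. Speed limits (rad/s): [1.89, 1.89, 2.57, 2.57, 3.01, 3.01, 3.01].

INTERFACE

Orientations are given as a rotation vector (axis times angle).
In Python, from rig import env gives the robot as it stands. The module is installed in compiled form; this text tells all that it offers. Calls block until the motion is done:
- env.move_ptp(position, orientation): joint-space move of the TCP to a pose.
- env.move_linear(position, rotation=None, speed=0.15, stop_force=None): straight line of the TCP; rotation=None keeps the orientation; speed is the mean speed in m/s. With stop_force (N) it stops when the force on the tool has changed by that much, and returns True; else False.
- env.move_j(angles): joint-space move.
- env.command_gripper(opening, effort=None): finger opening in m; effort is the grip in N (None keeps the last); returns when the fingers have stopped.
- env.wait(seconds).
- env.ik(position, orientation): joint angles nearest the present ones, or None.
- env.get_image(name): name is "scene" or "top" or "wrist"; returns the picture (384x512x3 uint8, red, green, blue); there is no depth.
- env.camera_model(name): a dict with "vfov" (degrees; the focal length in pixels is half the picture's height over the tangent of half this angle, whatever the lens; pixels are square), "cx", "cy" (the principal point, pixels), "camera_from_world" (4x4, takes a point from world to camera coordinates); the wrist camera has in their place "hand_eye" (4x4, takes a point from camera to tool coordinates, whose origin is the TCP and whose axes are the flange's). Camera axes: x right, y down, z forward; pixel columns grow to the right and rows downward; lengths in m; the calibration is good to about 2 mm. A picture is of the moment at which its call begins: read the wrist's pose just before it. camera_model takes no time and is no camera call.
A pose or a line that the arm cannot do raises env.IKError and nothing moves.
- env.close_job(): hands the job in; it is judged then, once.
Trained networks look in the newest picture that a camera, given by its name, has taken for a name from the list of things; names that differ only in an ending like _2 or _b are one class to them, and where a whole thing is asked for, a point or a joint stands for the part that bears it (a point fixed in the world has none). Each returns a list of dicts, best first, with "p" (0 to 1); they miss things now and then, are a little off and sometimes report something else, mostly with a low value. They report only what shows in the picture. A call takes as long as a camera call. They do not tell look-alikes from the thing itself.
- env.spot_in(camera, name): "location" ([column, row] in pixels, amid what is visible of it).
- env.masks_of(camera, name): "mask" (384x512 bool, what is visible of it) and "location" ([column, row] in pixels, amid what is visible of it).
- env.spot_point(camera, name): "location" ([column, row] in pixels: a listed point, or the origin of a listed thing).
Readings, each from a call of its own:
- env.read_time_s(): time.
- env.read_joint_pos(): joint angles.
- env.read_joint_velocities(): joint speeds.
- env.read_joint_efforts(): joint torques, N m.
- env.read_tcp_pos(): TCP position.
- env.read_eef_rot(): TCP orientation.
- env.read_wrist_force(): force on the tool from outside, world axes, zero at the start.
- env.read_moment(): the same for the moment, N m.
- env.read_gripper_width(): finger opening in m.
- env.read_finger_force(): force on a finger pad.
Only numpy, scipy, OpenCV 4.12 (cv2) and the standard library are available. Lean on these libraries where they do the work, as an engineer would, in place of code of your own. Each camera call takes 0.05 s, during which the arm holds its last target. There are 200 camera calls.

TASK

The washers' spin shakes the tub lids about, so stow them: first take the yellow brush off the lid holder, put it in the beige bin and shut the bin's flap. Then stack all the domed lids (three or four) upside down on the holder's seat, each cupped level inside the one below, and last lay the retaining bar, grip upwards, centred across the two posts in both notches. Leave the other things standing where they are.

Things in the scene. Friction and masses are not known exactly. Their poses are not given: they have to be found in the camera images.
- lid0: white domed lid with a flat heavy black knob, lying inverted on the knob; may be absent. 112 mm across, 58 mm tall. Origin: centre of the knob's flat underside, z up, round about z. Knob 58 mm across, 24 tall; the outside flares from radius 36 (z 24) to 56 (z 38), then upright to the rim at z 58. Wall 6; hollow floor at z 28, radius 35. Nested, it sits 28 mm above the lid below, 5 mm play. 180 g.
- lid1: green domed lid with a flat heavy black knob, lying inverted on the knob; may be absent. 112 mm across, 58 mm tall. Origin: centre of the knob's flat underside, z up, round about z. Knob 58 mm across, 24 tall; the outside flares from radius 36 (z 24) to 56 (z 38), then upright to the rim at z 58. Wall 6; hollow floor at z 28, radius 35. Nested, it sits 28 mm above the lid below, 5 mm play. 180 g.
- lid2: orange domed lid with a flat heavy black knob, lying inverted on the knob; may be absent. 112 mm across, 58 mm tall. Origin: centre of the knob's flat underside, z up, round about z. Knob 58 mm across, 24 tall; the outside flares from radius 36 (z 24) to 56 (z 38), then upright to the rim at z 58. Wall 6; hollow floor at z 28, radius 35. Nested, it sits 28 mm above the lid below, 5 mm play. 180 g.
- lid3: grey domed lid with a flat heavy black knob, lying inverted on the knob; may be absent. 112 mm across, 58 mm tall. Origin: centre of the knob's flat underside, z up, round about z. Knob 58 mm across, 24 tall; the outside flares from radius 36 (z 24) to 56 (z 38), then upright to the rim at z 58. Wall 6; hollow floor at z 28, radius 35. Nested, it sits 28 mm above the lid below, 5 mm play. 180 g.
- holder: fixed steel lid holder: dark base 150 (x) x 250 (y) x 10 mm, blue ring seat in the middle. Origin: centre of the underside, z up. Posts at y = +-100 mm, 68 (x) x 20 (y) mm, inner faces at y = +-90; each has an open-topped notch between two blue ears, 40 mm wide in x, floor at z 164, ears up to z 190 mm. The bar lies in both notches, along y. Four nested lids reach z 152.
- seat (a point): centre of the holder's seat, on the base's top, 10 mm above the holder's underside; axes as the holder's. The seat is a blue ring 6 mm tall, inner radius 35 mm at the bottom, 39 mm at the top: the lowest lid's knob stands inside it. A lid is pinched from above by the wall of its rim, one finger inside.
- bar: retaining bar, steel, 260 mm long (x) x 24 mm wide (y) x 14 mm thick, lying flat, with a red upright grip on its middle, 80 mm long (x), 18 mm wide (y), from 14 to 40 mm above the underside. Origin: centre of the underside, z up. 250 g.
- brush: yellow long-handled grout brush lying on its side, 200 mm long (x from -100 to +100 mm), 20 mm thick. Handle 20 mm wide from x -100 to +35 mm, yellow head 26 mm wide from x +35 to +100 mm with black bristles out to y = +35 mm. Origin: underside under the middle of the length, z up. It starts lying across the holder's seat. 120 g.
- bin: fixed open-topped beige bin, 150 mm (x) x 270 mm (y) x 75 mm tall, walls and floor 5 mm thick. Origin: centre of the underside, z up. A beige flap is hinged along its +x rim.
- flap (a joint): the bin's hinged flap: 0 is shut, about 1.57 stands upright, up to 1.9 leans back; in rad. It starts open. It has no stay: pushed over past the upright (below about 1.5) it falls shut by itself.
- flap_hinge (a point): middle of the flap's hinge line, on the bin's +x rim; the line runs along the bin's y. The flap is about 150 mm long from hinge to free edge, 270 mm wide, 8 mm thick, with a small knob in the middle of its free edge on the face that is on top when shut.
- mug: white ceramic mug of plastic scrapers, 80 mm across, 85 mm tall, scrapers up to 140 mm, handle at its +y; origin centre of the underside. Leave alone.
- pump: white pump bottle, 68 mm across, 161 mm tall; origin centre of the underside. Leave alone.
- carton: blue detergent box, 60 x 100 x 170 mm tall; origin centre of the underside. Leave alone.
- tub: round jar, 72 mm across, 75 mm tall; origin centre of the underside. Leave alone.
- softener: green bottle, 76 mm across, 200 mm tall; origin centre of the underside. Leave alone.
- scrubber: green scrubbing block, 70 x 110 x 30 mm tall; origin centre of the underside. Leave alone.
- spray: orange bottle, 64 mm across, 170 mm tall; origin centre of the underside. Leave alone.
Not all that is in view belongs to the job. Leave any purple look-alike of the lid0 alone.

How it is judged:
By the outcome, as a careful person would: the job done as asked, in the order asked, and still so for the second after the job is handed in, with the robot touching nothing.
Of lid0, lid1, lid2, lid3 only 3 to 4 are there at a start; the rules pass over those that are not, and their reading is None.
At some moment in a run one of lid0, lid1, lid2, lid3, bar may be knocked a few centimetres aside while the robot is not near it.
It also fails if it takes over 210 s, if anything falls off the work surface, if the arm or the gripper's body presses on something with over 40 N, if the wrist force passes 120 N, or if a joint passes its speed limit or range.

## Working session

There is one attempt and no reset: what is moved stays moved. The work goes in short steps, each a Python script; the robot and the scene stay as the last script left them, time stands still between calls to the robot, and variables do not carry over. Pictures are saved under pics/ and viewed, at most 14 in all, crops included, and the job is handed in when it is done.

```bash
mkdir -p pics; cat > h.py <<'E'
from rig import env
import numpy as np, cv2
from scipy.spatial.transform import Rotation as R
def cam(n):
    m=env.camera_model(n); f=192/np.tan(np.radians(m["vfov"])/2); return m,f
def cfw(n,pose=None):
    m,f=cam(n)
    if "camera_from_world" in m: T=np.array(m["camera_from_world"])
    else:
        W=np.eye(4); W[:3,:3]=R.from_rotvec(pose[1]).as_matrix(); W[:3,3]=pose[0]
        T=np.linalg.inv(W@np.array(m["hand_eye"]))
    return T,f,m["cx"],m["cy"]
def pose(): return np.array(env.read_tcp_pos()),np.array(env.read_eef_rot())
def ray(n,px,z,pose=None):
    """pixel -> world point on the plane z"""
    T,f,cx,cy=cfw(n,pose); C=np.linalg.inv(T)
    d=C[:3,:3]@np.array([(px[0]-cx)/f,(px[1]-cy)/f,1]); o=C[:3,3]
    return o+d*(z-o[2])/d[2]
def proj(n,P,pose=None):
    T,f,cx,cy=cfw(n,pose); P=np.atleast_2d(P)@T[:3,:3].T+T[:3,3]
    return P[:,:2]/P[:,2:]*f+[cx,cy]
def save(img,name): cv2.imwrite("pics/"+name,cv2.cvtColor(img,cv2.COLOR_RGB2BGR))
def down(yaw): # tool z down, tool y (closing line) along direction yaw
    y=np.array([np.cos(yaw),np.sin(yaw),0]); z=np.array([0,0,-1.]); x=np.cross(y,z)
    return R.from_matrix(np.c_[x,y,z]).as_rotvec()
E
python3 - <<'E'
from h import *
np.set_printoptions(precision=3,suppress=True)
for n in("scene","top"):
    save(env.get_image(n),n+"1.png")
    m,f=cam(n); print(n,f,np.linalg.inv(np.array(m["camera_from_world"]))[:3].tolist())
    for t in "lid0 lid1 lid2 lid3 holder seat bar brush bin flap_hinge mug pump carton tub softener scrubber spray".split():
        for k,d in enumerate(env.spot_point(n,t)[:3]):
            if d["p"]>.2: print(n,t,round(d["p"],2),np.round(d["location"]),ray(n,d["location"],0))
print(env.camera_model("wrist"),env.read_time_s(),env.read_eef_rot())
E
```

```text
scene 371.8996891444449 [[-0.6396788981688268, 0.5274863201368324, -0.5590787863137171, 1.2520869987377647], [0.7686312134591284, 0.43508035229258896, -0.46894684639658746, 0.5505989961006124], [-0.004118851036823117, -0.7297008079462842, -0.6837541706992919, 0.9690027271468324]]
scene lid0 0.94 [284. 193.] [ 0.421 -0.014  0.   ]
scene lid0 0.93 [226. 155.] [ 0.393 -0.34   0.   ]
scene lid0 0.91 [195. 166.] [ 0.524 -0.388 -0.   ]
scene lid1 0.94 [284. 193.] [ 0.421 -0.014  0.   ]
scene lid1 0.93 [226. 155.] [ 0.393 -0.34   0.   ]
scene lid1 0.91 [195. 166.] [ 0.524 -0.388 -0.   ]
scene lid2 0.94 [284. 193.] [ 0.421 -0.014  0.   ]
scene lid2 0.93 [226. 155.] [ 0.393 -0.34   0.   ]
scene lid2 0.91 [195. 166.] [ 0.524 -0.388 -0.   ]
scene lid3 0.94 [284. 193.] [ 0.421 -0.014  0.   ]
scene lid3 0.93 [226. 155.] [ 0.393 -0.34   0.   ]
scene lid3 0.91 [195. 166.] [ 0.524 -0.388 -0.   ]
scene holder 0.83 [256. 230.] [0.627 0.021 0.   ]
scene holder 0.45 [325. 204.] [0.371 0.136 0.   ]
scene seat 0.92 [255. 228.] [0.618 0.012 0.   ]
scene bar 0.96 [326. 226.] [0.46  0.193 0.   ]
scene bar 0.
[... 2105 characters left out ...]
[143. 222.] [0.453 0.364 0.   ]
top mug 0.94 [302. 229.] [ 0.435 -0.188  0.   ]
top pump 0.95 [170. 150.] [0.716 0.284 0.   ]
top carton 0.65 [295. 141.] [ 0.752 -0.167  0.   ]
top tub 0.74 [212. 245.] [0.378 0.12  0.   ]
top tub 0.29 [144. 223.] [0.45 0.36 0.  ]
top softener 0.91 [397. 174.] [ 0.632 -0.522  0.   ]
top scrubber 0.77 [321. 267.] [ 0.309 -0.249  0.   ]
top spray 0.66 [132. 155.] [0.697 0.422 0.   ]
{'vfov': 61.93038500315221, 'cx': 254.82863059528253, 'cy': 193.7565603522155, 'hand_eye': array([[ 0.   , -0.96 , -0.28 ,  0.072],
       [ 1.   ,  0.   ,  0.   , -0.001],
       [-0.   , -0.28 ,  0.96 , -0.157],
       [ 0.   ,  0.   ,  0.   ,  1.   ]])} 1.8 [ 0.63   3.078 -0.   ]
```

View pics/scene1.png

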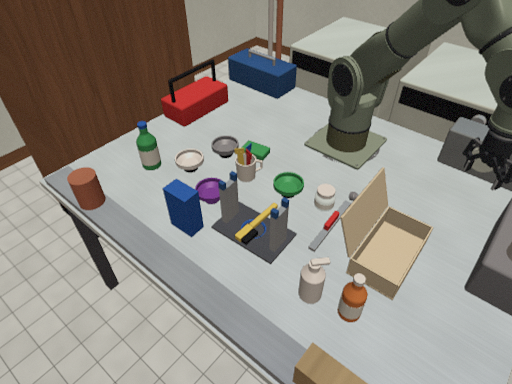

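View pics/top1.png

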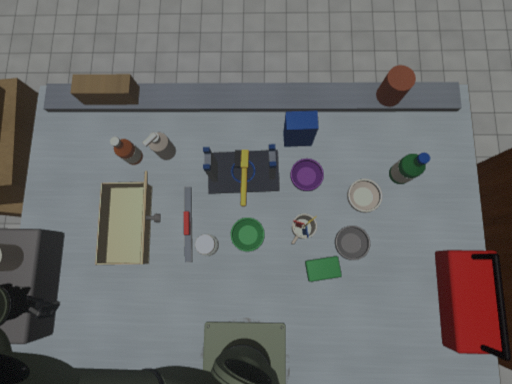

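The scene shows three lids: white (top 365,195), green (248,234) and grey (352,242). Purple (307,175) is the look-alike, and no orange one is visible. The brush (243,178) lies on the holder. The other long things are the bar (188,223) and the bin flap (147,218). The brush is the only yellow object, so I'll go above it and check it up close.

```bash
python3 - <<'E'
from h import *
np.set_printoptions(precision=3,suppress=True)
print("bin",ray("top",(122,224),.075),[ray("top",c,.075) for c in((98,184),(98,265),(145,183),(145,265))])
env.move_linear([.226,.529,.42])
env.move_ptp([.58,.02,.34],down(np.pi/2))
p=pose(); im=env.get_image("wrist"); save(im,"w1.png"); print(p,env.read_joint_pos())
for t,z in(("brush",.016),("seat",.01),("holder",0)):
    for d in env.spot_point("wrist",t)[:2]: print(t,d["p"],d["location"],ray("wrist",d["location"],z,p))
for d in env.masks_of("wrist","brush")[:1]:
    r=cv2.minAreaRect(np.argwhere(d["mask"])[:,::-1].astype(np.float32)); b=cv2.boxPoints(r)
    print(d["p"],[ray("wrist",c,.026,p) for c in b])
E
```

```text
bin [0.44  0.405 0.075] [array([0.573, 0.498, 0.075]), array([0.308, 0.472, 0.075]), array([0.577, 0.339, 0.075]), array([0.309, 0.319, 0.075])]
(array([0.58 , 0.021, 0.34 ]), array([-0.002,  3.142,  0.001])) [-0.114  0.613  0.05   1.222 -0.03   1.306  1.506]
brush 0.62 [249.8, 167.7] [0.606 0.013 0.016]
seat 0.62 [248.3, 183.2] [0.632 0.01  0.01 ]
holder 0.72 [250.1, 184.2] [0.637 0.013 0.   ]
holder 0.52 [107.0, 51.5] [ 0.441 -0.191  0.   ]
0.74 [array([ 0.51 , -0.002,  0.026]), array([0.51 , 0.042, 0.026]), array([0.712, 0.045, 0.026]), array([ 0.712, -0.004,  0.026])]
```

View pics/w1.png

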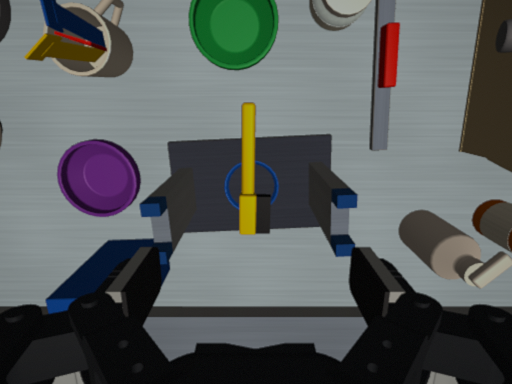

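Wrist view: the brush runs from (248,103) to (248,235), with bristles on the right at (262,213). The seat ring is at (250,185), and this is clearly the yellow brush. Now I'll grasp it and drop it in the bin.

```bash
python3 - <<'E'
from h import *
np.set_printoptions(precision=3,suppress=True)
env.command_gripper(.045,60)
env.move_linear([.622,.0145,.12])
env.move_linear([.622,.0145,.028],speed=.08,stop_force=15)
env.command_gripper(0,60); print(pose()[0],env.read_gripper_width(),env.read_finger_force())
env.move_linear([.622,.0145,.3]); print(env.read_gripper_width())
env.move_ptp([.455,.41,.33],down(np.pi/2+.08))
print(env.move_linear([.455,.41,.03],stop_force=12),pose()[0])
env.command_gripper(.05); env.move_linear([.455,.41,.33])
save(env.get_image("top"),"top2.png"); save(env.get_image("scene"),"scene2.png"); print(env.read_time_s())
for c in("top","scene"):
  for d in env.masks_of(c,"flap")[:2]:
    ys,xs=np.nonzero(d["mask"]); print(c,d["p"],d["location"],xs.min(),xs.max(),ys.min(),ys.max())
a=cv2.imread("pics/top2.png")[150:300,60:260]; b=cv2.imread("pics/scene2.png")[150:300,300:500]
cv2.imwrite("pics/c2.png",cv2.resize(np.hstack([a,b]),None,fx=2,fy=2))
E
```

```text
[0.622 0.015 0.028] 1.2924339940163194e-05 0.0
-0.00016217220203000235
False [0.455 0.41  0.031]
18.1917
top 0.84 [144.7, 218.4] 140 161 170 263
top 0.24 [239.5, 170.8] 203 279 144 193
scene 0.75 [364.2, 212.1] 340 387 169 256
```

View pics/c2.png

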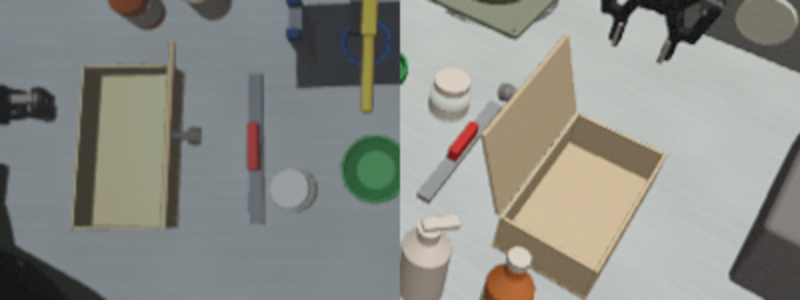

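Top and scene crops: the brush is still on the holder (top 244,178), so the fingers closed on nothing (width 0). I'll go back and check the grasp up close before and after closing.

```bash
python3 - <<'E'
from h import *
np.set_printoptions(precision=3,suppress=True)
env.move_ptp([.622,.0145,.3],down(np.pi/2)); env.command_gripper(.05,60)
print(env.read_gripper_width())
env.move_linear([.622,.0145,.10]); a=env.get_image("wrist")
print(env.move_linear([.622,.0145,.026],speed=.08,stop_force=15),pose(),env.read_wrist_force()); b=env.get_image("wrist")
s=env.get_image("scene")[150:300,180:380]; t=env.get_image("wrist")
save(cv2.resize(np.hstack([a,b]),(800,300)),"w2.png"); save(cv2.resize(s,(800,600)),"s3.png")
E
```

```text
0.05015930592746144
False (array([0.622, 0.015, 0.026]), array([0.   , 3.141, 0.   ])) [ 0.31  -0.342  1.214]
```

View pics/w2.png

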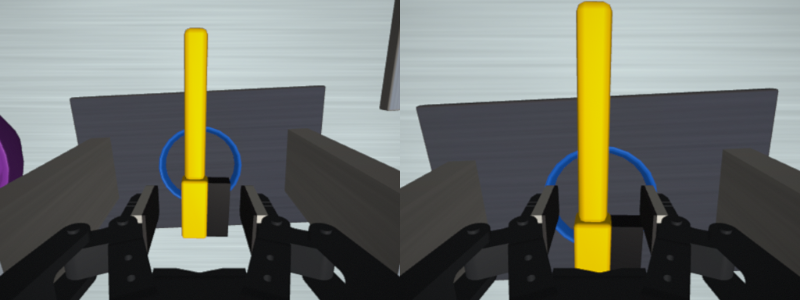

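View pics/s3.png

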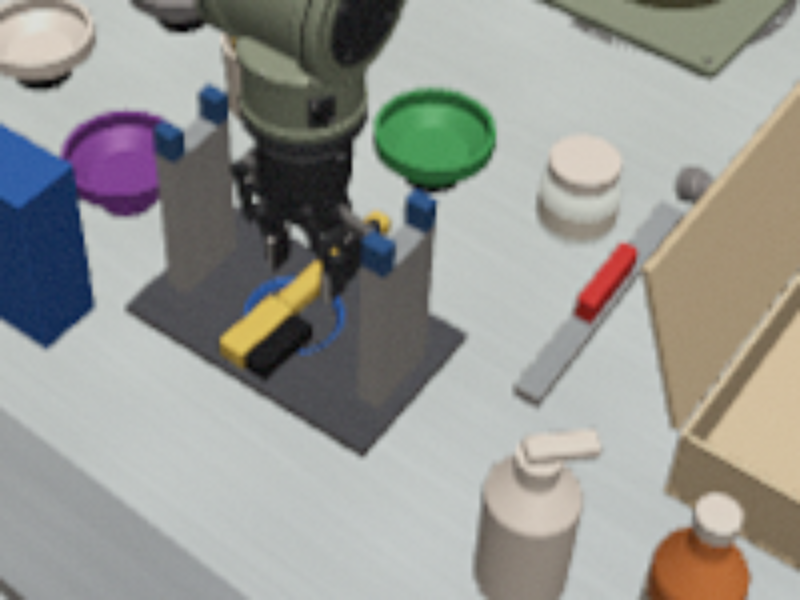

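The wrist and scene views show that the brush lies where I measured it, but the fingertips stop about 1–2 cm above it. From the 50 mm pad gap (110 px) the tips come out about 25 mm behind where I assumed. I'll measure the real tip offset with a soft touch.

```bash
python3 - <<'E'
from h import *
np.set_printoptions(precision=3,suppress=True)
hit=env.move_linear([.622,.0145,-.006],speed=.03,stop_force=6)
z=env.read_tcp_pos()[2]; print(hit,z,env.read_wrist_force())
if hit: env.move_linear([.622,.0145,z+.008])
env.command_gripper(0,60); print(pose()[0],env.read_gripper_width(),env.read_finger_force(),env.read_wrist_force())
save(env.get_image("wrist"),"w3.png")
E
```

```text
True -0.003303778623090975 [0.425 0.21  8.78 ]
[0.622 0.014 0.005] 0.018496403703898826 58.44810247421265 [-0.627 -0.735  2.608]
```

View pics/w3.png

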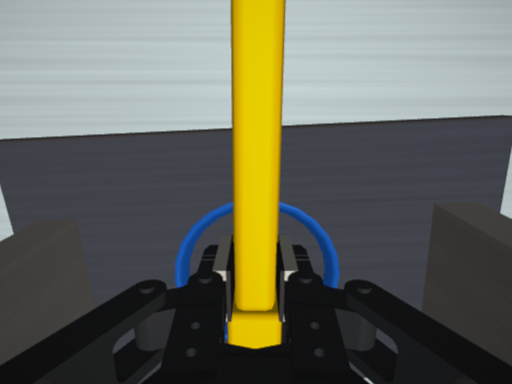

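The tips touch about 20 mm shorter than stated, so a fingertip is at about TCP z + 0.012 when nearly shut. The brush is now held (18.5 mm, 58 N). Next: bin it and push the flap.

```bash
python3 - <<'E'
from h import *
np.set_printoptions(precision=3,suppress=True)
env.move_linear([.622,.0145,.3]); print(env.read_gripper_width())
env.move_ptp([.453,.41,.33],down(np.pi/2+.08))
print(env.move_linear([.453,.41,.004],stop_force=10),pose()[0])
env.command_gripper(.045); env.move_linear([.453,.41,.36])
env.command_gripper(0)
# behind flap (its -y side), push towards +y near top
env.move_ptp([.45,.23,.36],down(np.pi/2+.08))
env.move_linear([.40,.23,.175])
print(env.move_linear([.40,.40,.195],speed=.1,stop_force=15),pose()[0],env.read_wrist_force())
env.move_linear([.40,.36,.33])
env.wait(1); s=env.get_image("scene")[130:310,280:480]; save(cv2.resize(s,(660,594)),"s4.png"); print(env.read_time_s())
E
```

```text
0.018713256339583668
False [0.453 0.41  0.004]
False [0.4   0.4   0.195] [-0.066 -0.272 -0.688]
40.025
```

View pics/s4.png

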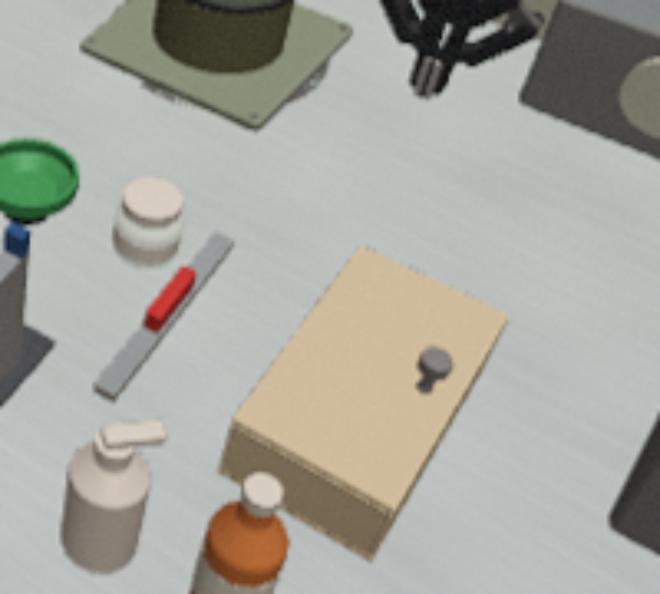

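The flap is shut with the brush in the bin, and the bar and bottles are undisturbed. Next: measure the seat ring by colour from above, then pick the green lid.

```bash
cat >> h.py <<'E'
def hull_c(pts):
    m=cv2.moments(cv2.convexHull(np.asarray(pts,np.float32))); return np.array([m["m10"],m["m01"]])/m["m00"]
A=np.linspace(0,2*np.pi,48,endpoint=False); C=np.c_[np.cos(A),np.sin(A)]
def fit(camn,target,model,z,ps):
    """xy such that hull centroid of projected model (Nx3) = target"""
    xy=ray(camn,target,z,ps)[:2]
    for _ in range(5):
        c=hull_c(proj(camn,model+[*xy,0],ps)); xy=xy+(ray(camn,target,z,ps)-ray(camn,c,z,ps))[:2]
    return xy
LID=np.r_[np.c_[C*.056,np.full(48,.058)],np.c_[C*.056,np.full(48,.038)],np.c_[C*.036,np.full(48,.024)]]
HUE={"green":(45,80,80),"white":(0,180,0),"grey":(0,180,0)}
def find_lid(near,base=0,name="w",camn="wrist"):
    """best lid mask whose fit is nearest to the expected xy"""
    ps=pose() if camn=="wrist" else None; im=env.get_image(camn); save(im,name+".png"); out=[]
    for d in env.masks_of(camn,"lid0"):
        if d["p"]<.3: continue
        m=d["mask"]; c,_=cv2.findContours(m.astype(np.uint8),0,2); c=max(c,key=cv2.contourArea)[:,0]
        xy=fit(camn,hull_c(c),LID+[0,0,base],.05+base,ps)
        h=cv2.convexHull(proj(camn,LID+[*xy,base],ps).astype(np.float32))
        out.append((np.hypot(*(xy-near)),xy,cv2.contourArea(cv2.convexHull(c))/cv2.contourArea(h),np.median(im[m],0),d["p"]))
    out.sort(key=lambda o:o[0]); return out
E
python3 - <<'E'
from h import *
np.set_printoptions(precision=4,suppress=True)
q=env.read_joint_pos()
env.command_gripper(.085)
for n in("top",):
    for o in find_lid(np.array([.42,-.01]),name="t5",camn=n): print(o)
env.move_linear([.45,.25,.36])
env.move_ptp([.60,.012,.28],down(np.pi/2))
p=pose(); im=env.get_image("wrist"); save(im,"w5.png")
hsv=cv2.cvtColor(im,cv2.COLOR_RGB2HSV); m=cv2.inRange(hsv,(105,120,60),(125,255,255))
g=proj("wrist",[.633,.012,.013],p)[0]; yy,xx=np.nonzero(m); k=np.hypot(xx-g[0],yy-g[1])<60
P=np.c_[xx,yy][k]; ring=np.c_[C*.041,np.full(48,.014)]
xy=fit("wrist",hull_c(P),ring,.014,p); r=np.ptp(P,0),np.ptp(proj("wrist",ring+[*xy,0],p),0); print("seat",xy,r,k.sum())
for d in env.spot_point("wrist","seat")[:1]: print(ray("wrist",d["location"],.01,p))
E=np.c_[xx,yy][~k]; nl,lab,st,cen=cv2.connectedComponentsWithStats(m)
for s,c in zip(st[1:],cen[1:]):
    if s[4]>60: print(s,ray("wrist",c,.19,p))
for yaw in(0,np.pi): print(yaw,[env.ik(x,down(yaw)) for x in([.475,-.01,.15],[.686,.012,.15],[.58,-.38,.15])])
E
```

```text
(np.float64(0.0078220208361082), array([ 0.414 , -0.0049]), 0.9362787824914637, array([ 53., 102.,  64.]), 0.67)
(np.float64(0.1778062672978503), array([ 0.4389, -0.1868]), 0.5599154126860778, array([122., 116., 109.]), 0.46)
(np.float64(0.2748043884570014), array([ 0.6174, -0.2012]), 0.9456053272679433, array([82., 53., 97.]), 0.84)
(np.float64(0.3365138251284906), array([ 0.3901, -0.3452]), 0.9411601664336511, array([86. , 85. , 85.5]), 0.82)
(np.float64(0.4018050695569517), array([ 0.5477, -0.391 ]), 0.9658274979011486, array([143., 138., 130.]), 0.81)
seat [0.637  0.0149] (array([62, 60]), array([60.0686, 58.216 ])) 998
[0.6385 0.0105 0.01  ]
[225 153  63  61 998] [0.5919 0.0142 0.19  ]
[365 192  26  17 404] [0.6046 0.1127 0.19  ]
[121 202  26  17 392] [ 0.614  -0.0857  0.19  ]
0 [array([-0.296 ,  0.7177,  0.452 ,  1.933 , -0.5259,  0.6091,  0.499 ]), array([-0.2551,  1.0227,  0.5397,  1.0976, -0.5028,  1.1437,  0.2715]), array([ 0.3714,  1.0234,  0.4678,  1.0585, -0.4356,  1.1493,  0.8168])]
3.141592653589793 [array([ 0.0952,  0.6747, -0.2466,  1.921 ,  0.2823,  0.5792,  2.8046]), array([ 0.2442,  1.075 , -0.9087,  1.0736,  0.7983,  1.3197,  2.5882]), array([ 0.195 ,  1.2531,  1.2961,  1.0667, -1.1603,  1.496 , -1.9398])]
```

The seat is at (0.637, 0.0145) with yaw about 0.047, and the ears agree. Now the green lid.

```bash
cat >> h.py <<'E'
SEAT=np.array([.637,.0145]); D0=down(0)
def pick(near,name,zt=.034):
    env.command_gripper(.085,70)
    env.move_ptp([near[0]+.02,near[1]-.03,.33],D0)
    env.move_linear([near[0]+.02,near[1]-.03,.18])
    L=find_lid(near,name=name); print(L[0]); xy=L[0][1]
    if L[0][0]>.05 or not .85<L[0][2]<1.12: print("doubtful"); return None
    env.command_gripper(.035)
    env.move_linear([xy[0]+.053,xy[1],.10])
    print("down",env.move_linear([xy[0]+.053,xy[1],zt],speed=.05,stop_force=6),pose()[0])
    env.command_gripper(0,70); z=env.read_tcp_pos()[2]
    print("w",env.read_gripper_width(),env.read_finger_force(),env.read_wrist_force()); return z
def place(k,z):
    x,y=SEAT+[.053,0]; e=z+.010+.028*k
    env.move_linear([x,y,.33]) if False else env.move_ptp([x,y,.33],D0)
    env.move_linear([x,y,e+.02])
    print("place",env.move_linear([x,y,e-.004],speed=.03,stop_force=5),pose()[0],"expected",e,env.read_gripper_width())
    env.command_gripper(.03); env.move_linear([x,y,e+.06]); 
def look_stack(k,name):
    env.command_gripper(.085)
    env.move_linear([SEAT[0]+.01,SEAT[1]-.04,.30]); L=find_lid(SEAT,.01+.028*k,name); print("stack",L[0],"err mm",1e3*(L[0][1]-SEAT))
E
python3 - <<'E'
from h import *
np.set_printoptions(precision=4,suppress=True)
z=pick(np.array([.416,-.008]),"p1")
if z:
    env.move_linear([.47,-.008,.2]); print("held",env.read_gripper_width(),env.read_wrist_force()); save(env.get_image("wrist"),"p1b.png")
    s=env.get_image("scene")[100:250,200:400]; save(s,"p1s.png")
print(env.read_time_s())
a=cv2.imread("pics/p1.png");b=cv2.imread("pics/p1b.png");cv2.imwrite("pics/p1c.png",cv2.resize(np.hstack([a,b,cv2.resize(cv2.imread("pics/p1s.png"),(512,384))]),(800,200)))
E
```

```text
(np.float64(0.0037401803615752724), array([ 0.4128, -0.006 ]), 0.9690593772459611, array([15., 92., 34.]), 0.73)
down False [ 0.466  -0.006   0.0342]
w 0.0035535965333018575 69.85724959855986 [0.5117 1.122  2.156 ]
held 0.0034450528382195715 [ 0.0114 -0.7597 -2.5129]
50.2667
```

View pics/p1c.png

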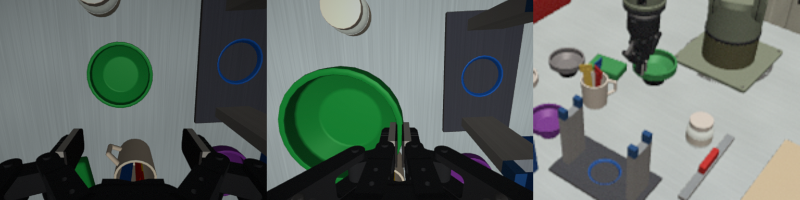

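The green lid is held level at its +x rim (wrist picture: rim pinched at 400,150; centre 340,115). I'll place it on the seat.

```bash
python3 - <<'E'
from h import *
np.set_printoptions(precision=4,suppress=True)
place(0,.0342); look_stack(0,"st0"); print(env.read_time_s())
for o in find_lid(np.array([.39,-.345]),name="t6",camn="top"): print(o)
E
```

```text
place True [0.6904 0.0145 0.044 ] expected 0.0442 0.0032352289994987842
stack (np.float64(0.003625927038974785), array([0.6365, 0.0181]), 0.9810529759041263, array([ 19., 104.,  40.]), 0.7) err mm [-0.4888  3.5928]
57.275
(np.float64(0.0009448830094971407), array([ 0.3909, -0.3452]), 0.9549961988700132, array([100. ,  99.5, 100. ]), 0.8)
(np.float64(0.16438213770284454), array([ 0.548 , -0.3905]), 0.9602299922793203, array([161., 155., 148.]), 0.6)
(np.float64(0.2683204764667619), array([ 0.6174, -0.2026]), 0.9818412446913432, array([ 96.,  64., 113.]), 0.84)
(np.float64(0.41168523868508833), array([ 0.6299, -0.0104]), 0.3102017742924171, array([ 55., 110.,  66.]), 0.8)
```

View pics/st0.png

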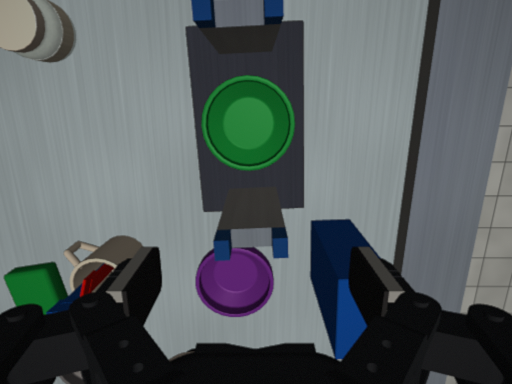

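The green lid is seated, with contact at exactly the expected height and centred within 4 mm. Next is the grey lid.

```bash
cat > step.py <<'E'
from h import *
import sys
np.set_printoptions(precision=4,suppress=True)
x,y,k=map(float,sys.argv[1:4]); n=sys.argv[4]
SEAT[:]=[.637,.016]
env.move_linear([SEAT[0]+.01,SEAT[1]-.04,.34])
z=pick(np.array([x,y]),"p"+n)
if z:
    p=pose()[0]; env.move_linear([p[0],p[1],.33]); w=env.read_gripper_width(); print("held",w,env.read_wrist_force())
    if w>.002: place(k,z); look_stack(k,"st"+n)
print(env.read_time_s())
for o in find_lid(np.array([.548,-.39]),name="t"+n,camn="top")[:3]: print(o)
E
python3 step.py .391 -.345 1 7
```

```text
(np.float64(0.002155708250272202), array([ 0.3895, -0.3466]), 0.9710979714280766, array([69., 66., 65.]), 0.8)
down False [ 0.4426 -0.3466  0.0343]
w 0.004557301818617151 66.32154728315072 [0.6984 1.7485 1.4769]
held 0.005050886548745994 [ 0.8795 -0.3402 -1.4432]
place True [0.6905 0.016  0.0719] expected 0.07208402030715759 0.004435749878062022
stack (np.float64(0.002455428417435881), array([0.6361, 0.0137]), 0.955843143239658, array([88., 85., 83.]), 0.75) err mm [-0.8617 -2.2992]
73.0083
(np.float64(0.0019389173695853331), array([ 0.547 , -0.3917]), 0.9080193085083823, array([162. , 155.5, 147. ]), 0.62)
(np.float64(0.19866807787171414), array([ 0.6172, -0.2038]), 0.9227245400615319, array([ 95.,  62., 112.]), 0.84)
(np.float64(0.39188757768349014), array([ 0.636 , -0.0081]), 0.4327941693988558, array([99., 98., 97.]), 0.63)
```

```bash
python3 -c "
import cv2,numpy as np
a=cv2.imread('pics/p7.png');b=cv2.imread('pics/st7.png');c=cv2.imread('pics/t7.png')
cv2.imwrite('pics/m7.png',cv2.resize(np.vstack([np.hstack([a,b]),np.hstack([c,c*0])]),(800,600)))"
```

```text
(no output)
```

View pics/m7.png

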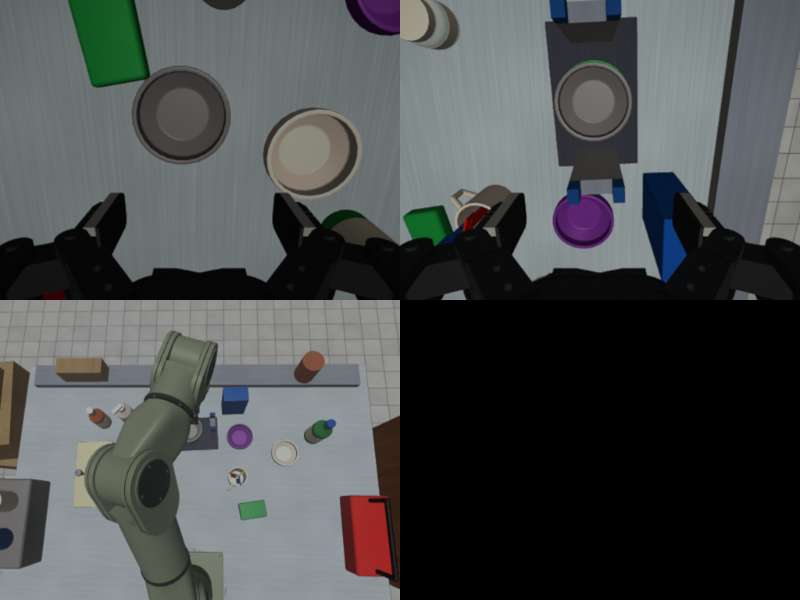

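Grey is nested level inside green (stack view 595,102). No orange lid is in view, so white is the last one.

```bash
python3 step.py .547 -.391 2 8
python3 - <<'E'
from h import *
np.set_printoptions(precision=4,suppress=True)
env.command_gripper(.06); env.move_linear([.63,.0,.36])
env.move_ptp([.45,.16,.36],down(np.pi/2)); env.move_linear([.43,.185,.25])
p=pose(); im=env.get_image("wrist"); save(im,"b8.png")
hsv=cv2.cvtColor(im,cv2.COLOR_RGB2HSV); m=cv2.inRange(hsv,(0,150,70),(8,255,255))|cv2.inRange(hsv,(172,150,70),(180,255,255))
n,l,st,c=cv2.connectedComponentsWithStats(m); i=1+np.argmax(st[1:,4])
b=cv2.boxPoints(cv2.minAreaRect(np.argwhere(l==i)[:,::-1].astype(np.float32))); print(st[i],c[i],ray("wrist",c[i],.04,p)); print([ray("wrist",q,.04,p) for q in b])
for d in env.spot_point("wrist","bar")[:2]: print(d,ray("wrist",d["location"],0,p))
t=cv2.imread("pics/st8.png"); s=env.get_image("scene")[110:302,140:396]; save(cv2.resize(s,(512,384)),"s8.png")
cv2.imwrite("pics/m8.png",cv2.resize(np.vstack([np.hstack([t,cv2.imread("pics/b8.png")]),np.hstack([cv2.imread("pics/s8.png"),t*0])]),(800,600))); print(env.read_time_s())
E
```

```text
(np.float64(0.0025676788536046287), array([ 0.545 , -0.3926]), 0.9647991981218091, array([127., 118., 105.]), 0.88)
down False [ 0.5982 -0.3927  0.0343]
w 0.0035398270224640547 67.21263005777473 [-0.3624 -0.229   2.6461]
held 0.003640989778688675 [ 0.0734 -0.431  -1.997 ]
place True [0.6904 0.0159 0.0997] expected 0.10010818736632976 0.003591841106439391
stack (np.float64(0.003582980255963734), array([0.6357, 0.0193]), 0.980788989794578, array([157., 146., 131.]), 0.57) err mm [-1.2975  3.3398]
88.2833
(np.float64(0.20122863105208968), array([ 0.6181, -0.2014]), 0.9502661698277418, array([ 96.,  63., 113.]), 0.93)
(np.float64(0.39729022037318784), array([ 0.6399, -0.0035]), 0.31582219614200735, array([161.5, 158. , 150. ]), 0.65)
[261 147  17  65 927] [269.1909 178.8813] [0.4473 0.2012 0.04  ]
[array([0.4101, 0.1905, 0.04  ]), array([0.4092, 0.2072, 0.04  ]), array([0.4872, 0.2128, 0.04  ]), array([0.4882, 0.1951, 0.04  ])]
{'location': [264.1, 172.9], 'p': 0.84} [0.449  0.1963 0.    ]
{'location': [327.5, 341.0], 'p': 0.46} [0.7125 0.2954 0.    ]
91.4667
```

View pics/m8.png

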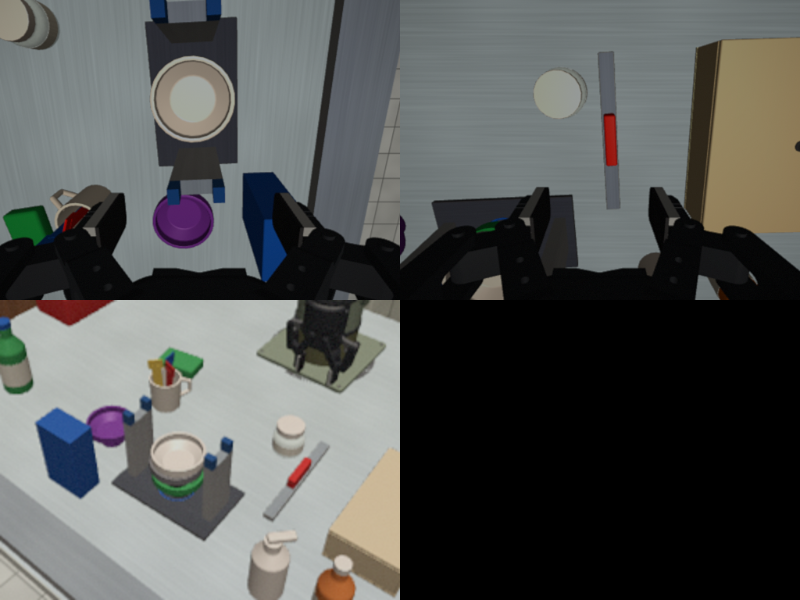

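The stack is nested level (white over grey over green), the seat view is centred, and no orange lid is present. The bar's grip is at (0.449, 0.201) with yaw about 0.06. Picking it up and laying it across the posts.

```bash
python3 - <<'E'
from h import *
np.set_printoptions(precision=4,suppress=True)
env.command_gripper(.05,90)
env.move_linear([.449,.2,.12],rotation=down(np.pi/2+.065))
print(env.move_linear([.449,.2,.008],speed=.06,stop_force=6),pose()[0])
env.command_gripper(0,90); z=env.read_tcp_pos()[2]; print(z,env.read_gripper_width(),env.read_finger_force())
env.move_linear([.449,.2,.34]); p=pose(); print("held",env.read_gripper_width(),env.read_wrist_force())
im=env.get_image("wrist"); save(im,"b9.png")
c=[.637,.014]; env.move_ptp([*c,.34],down(.047))
env.move_linear([*c,z+.164+.03]); save(env.get_image("wrist"),"b10.png"); save(cv2.resize(env.get_image("scene")[130:274,160:352],(512,384)),"s10.png")
cv2.imwrite("pics/m10.png",cv2.resize(np.hstack([cv2.imread("pics/"+f) for f in("b10.png","s10.png")]),(800,300))); print(z,env.read_time_s())
E
```

```text
False [0.4491 0.2    0.0082]
0.008256348166959554 0.01582996890998391 87.94673502535261
held 0.015924924403398433 [-0.2152 -0.3585 -2.7676]
0.008256348166959554 99.8
```

View pics/m10.png

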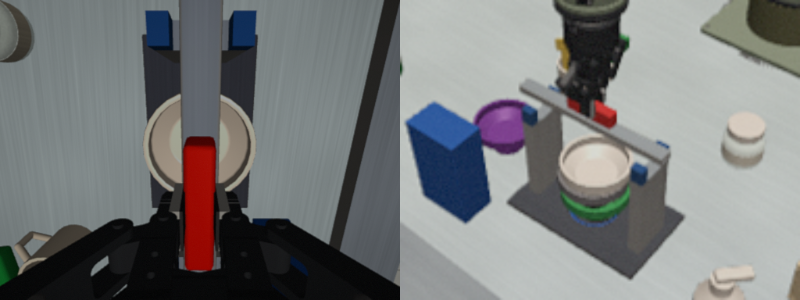

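The bar is aligned with both notches (ears at 158 and 242, bar at 200). I'll check its centring along y from the red grip's far end, then lower it.

```bash
python3 - <<'E'
from h import *
np.set_printoptions(precision=4,suppress=True)
im=env.get_image("wrist"); p=pose()
hsv=cv2.cvtColor(im,cv2.COLOR_RGB2HSV); m=cv2.inRange(hsv,(0,150,50),(8,255,255))|cv2.inRange(hsv,(172,150,50),(180,255,255))
m[:150]=0; m[:,:200]=0; ys,xs=np.nonzero(m); far=(xs[ys<ys.min()+3].mean(),ys.min()); near=(xs[ys>ys.max()-3].mean(),ys.max())
f=ray("wrist",far,p[0][2]-.0083+.04,p); n=ray("wrist",near,p[0][2]-.0083+.04,p); print("grip ends",f,n,"mid",(f+n)/2)
c=p[0][:2].copy(); e=(f[1]-.04)-.014; print("e",e)
if abs(e)<.015 and abs(e)>.003: c[1]-=e
env.move_linear([*c,.1995])
print(env.move_linear([*c,.166],speed=.03,stop_force=6),pose()[0],env.read_wrist_force())
env.command_gripper(.05); env.move_linear([*c,.30]); env.move_linear([.6,-.03,.36])
p=pose(); im=env.get_image("wrist"); save(im,"b11.png"); 
for d in env.spot_point("wrist","bar")[:1]: print(d,ray("wrist",d["location"],.164,p))
env.move_ptp([.45,.16,.40],down(np.pi/2)); save(cv2.resize(env.get_image("scene")[130:274,160:352],(512,384)),"s11.png"); save(env.get_image("top"),"t11.png"); save(cv2.resize(env.get_image("top")[110:254,150:342],(512,384)),"t11c.png")
cv2.imwrite("pics/m11.png",cv2.resize(np.vstack([np.hstack([cv2.imread("pics/"+f) for f in q]) for q in(("b11.png","s11.png"),("t11c.png","t11.png"))]),(800,600))); print(env.read_time_s())
E
```

```text
grip ends [0.6344 0.0559 0.2347] [ 0.6381 -0.0267  0.2347] mid [0.6363 0.0146 0.2347]
e 0.0018874952341682485
True [0.6372 0.014  0.1723] [-0.6766  0.3503  7.657 ]
{'location': [287.2, 131.1], 'p': 0.73} [0.6317 0.0111 0.164 ]
104.3083
```

View pics/m11.png

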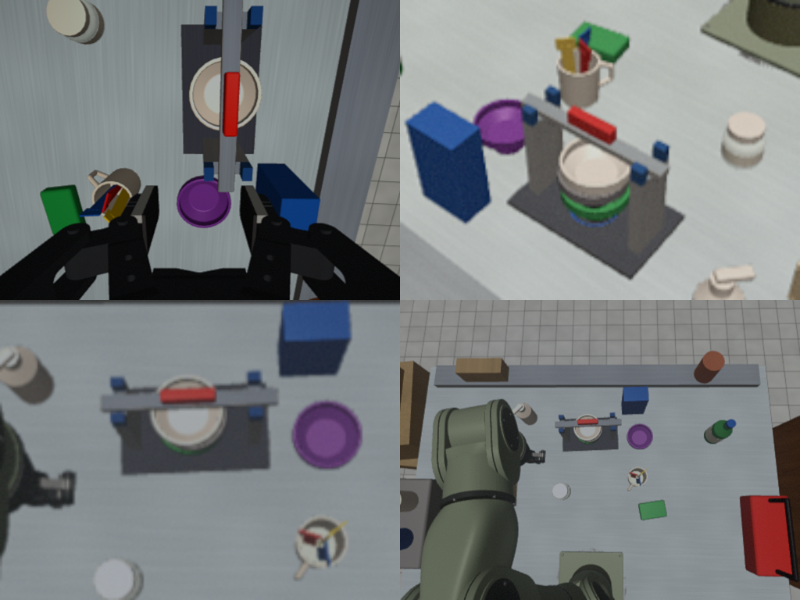

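The bar lies in both notches, centred, with its grip upwards. The stack is level beneath it and nothing else has moved. Handing in.

```bash
python3 -c "
from rig import env
print(env.close_job())"
```

```text
the job is handed in; nothing more can be done
None
```

The job is handed in at about 104 s of the 210 s limit: brush in the bin with the flap shut, the three lids present (green, grey, white; no orange one seen) nested on the seat, and the bar centred in both notches with its grip up.

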